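# Walk the heavy pump into its parking bay

## Task

Walk the heavy pump forward into its blue parking bay by pushing its near face at alternate ends: first swing its left end (as the robot sees it) about 40 mm ahead of the right (judged against the bay), then the right end as far ahead, then the left again, and so on until its far face stands flush against the stop bar between the ears. Never touch the delicate white roller head in the middle of the near face, do not tip the pump, meet the bay gently, and leave the glassware where it stands.

Things in the scene. Friction and masses are not known exactly. Their poses are not given: they have to be found in the camera images.
- pump: Heavy loose grey box, 120 deep (x) by 200 wide (y) by 70 mm high, 1.6 to 2.3 kg. Origin: underside centre; x from the near face (x = -60 mm, robot side) to the far face, y left, z up. Black push pads on the near face at y = +/-80, 30 wide, 46 high, centred at z = 36 mm. Pushed ahead at one pad (5 to 15 N; more if the finger drags down on it) it turns about a point near its other end and advances.
- pump_head: Delicate white roller head fixed to the middle of the pump's near face, 60 mm wide (y), 55 high, sticking out 35 mm towards the robot from that face. Origin at bench level under its centre, at x = -77.5, y = 0 mm of the pump; axes as the pump's. Not to be touched.
- pump_far_left (a point): Middle of the pump's far left upright edge: pump x = +60, y = +100, z = 35 mm.
- pump_far_right (a point): Middle of the pump's far right upright edge: pump x = +60, y = -100, z = 35 mm.
- bay: Blue bay fixed to the bench: stop bar 320 mm long (y), 30 thick, 50 high, with an ear at each end reaching 35 mm towards the robot; 270 mm free between ears. Origin on the bench at the middle of the stop face, where the pump's far face comes to stand. x points away from the robot, square to that face, y left, z up. Yellow tapes on the bench 295 mm apart lead into it.
- brown_bottle: Bystander: amber bottle, 60 mm across, 130 mm high, upright. Origin: centre of its underside.
- beaker: Bystander: glass beaker, 74 mm across the rim, 95 mm high, upright. Origin: centre of its underside.
- jar: Bystander: clear jar with red lid, 70 mm across, 85 mm high, upright. Origin: centre of its underside.
- left_mark: White arrow painted on top of the stop bar, left of its middle, 24 mm long; a guide to the left-first swing. Origin under its centre on the bar's top (bay x = 15, y = 60, z = 50 mm). Its x axis lies along the arrow, turned 0.5 rad clockwise (seen from above) from the bay's x: the way the pump turns when its left end leads.
- right_mark: The same arrow right of the middle (bay x = 15, y = -60, z = 50 mm), its x axis turned 0.5 rad anticlockwise from the bay's x: the way the pump turns when its right end leads.

How it is judged:
By the outcome, as a careful person would: the job done as asked, in the order asked, and still so for the second after the job is handed in, with the robot touching nothing.
It also fails if it takes over 72 s, if anything falls off the work surface, if the arm or the gripper's body presses on something with over 40 N, if the wrist force passes 120 N, or if a joint passes its speed limit or range.

## Robot

A 6-joint arm with a two-finger parallel gripper is mounted at the origin on the work surface. World frame = base frame: x ahead of the robot, y to its left, z up, the work surface at z = 0. Lengths are in m, angles in rad, forces in N, time in s.
With the tool pointing down it reaches from about 0.375 to 0.9 m from the base axis. Payload 3.1 kg.
Tool frame: the origin (TCP) lies between the finger pads; the fingertips stand 25 mm ahead of it and the grasp point (between the pads) lies 6 mm ahead of it; x points along the fingers, y is the direction in which the jaws open and shut, and the axes are right-handed (so a half turn about x gives the same grasp; the last joint's range is limited). The gripper opens to 85 mm and grips with 20 to 120 N. Pads are 22 mm wide; open, the fingers measure 114 mm over their backs; the gripper's body (76 mm by 85 mm) begins 54 mm behind the grasp point. The pads swing forward as they close: fully open they stand 13 mm farther back than shut.
Start: joints at [-1.47, 0.527, 1.433, -0, 1.181, -0.178], TCP at [0.173, -0.601, 0.256] pointing down, gripper open.
Joint ranges: [-3.08, 3.08], [-0.75, 2.2], [0.22, 2.44], [-1.43, 4.57], [0, 2.65], [-2.85, 2.85]. Speed limits (rad/s): [2.79, 2.79, 3.14, 3.14, 3.14, 3.14].

## Interface

Orientations are given as a unit quaternion [x, y, z, w].
In Python, from station import manip, viewer, workorder gives the robot as it stands.
- The arm moves only by the shell command python3 -m crank 'ROWS' [FORCE]. ROWS is JSON, one flat list of numbers, 5 for each row, row after row: the opening, from 0 (shut) to 1 (fully open), then the shift along the world's x, y, z in mm, then the turn about the world's z in rad. A call has 1 to 10 rows; each row is the pose to reach, as a shift and turn from the pose commanded when the call began; what a row does not reach only later rows make up. A row lasts 1/8 s, in which the tool goes at most 62.5 mm and 10.7 degrees, less where a joint would pass 70% of its speed; a pose out of reach is approached as far as the arm can. A call with a gripper value outside its range is refused whole. The fingers move at their own pace and stop on an object; FORCE is the grip in N (left out, the last holds). Time passes only in rows, so rows that repeat a pose let the fingers close. It gives the time, the measured TCP pose, the force and the opening at its end, in the units of the state.
- manip.sense(): the state, without advancing time (a new reading comes with each control period).
- viewer.snapshot(name): name is "scene" or "side" or "wrist"; returns a dict with "img" (420x560x3 uint8, red, green, blue), "range_z" (420x560 float32, m along the optical axis (not along the pixel's ray), 0 where there is no reading), "fx", "fy", "cx", "cy" (pixels), "k1" (the pictures are not rectified: a ray, as slopes to the right and down, at radius r is drawn at 1 + k1 r^2 times it, then the intrinsics apply), "origin" and "attitude" of the camera in the world. Camera axes: x right, y down, z forward; pixel columns grow to the right and rows downward; lengths in m; the calibration is good to about 2 mm. A picture is of the moment at which its call begins.
- workorder.sign_off(): hands the job in, once; it reports no verdict.
The state is a dict: "t": time; "q": joint angles; "qd": joint speeds; "tau": joint torques, N m; "tcp_pos": TCP position; "tool_rot": TCP orientation; "force": force on the tool from outside, world axes, zero at the start; "ft_torque": the same for the moment, N m; "finger_gap": opening from 0.0 (shut) to 1.0 (fully open).
Only numpy, scipy, OpenCV 4.12 (cv2) and the standard library are available. Lean on these libraries where they do the work, as an engineer would, in place of code of your own. Each camera call takes 0.05 s, during which the arm holds its last target.

## Working session

There is one attempt and no reset: what is moved stays moved. The work goes in short steps, Python scripts to look and compute and a shell command to move; the robot and the scene stay as the last step left them, time stands still between calls to the robot, and variables do not carry over. Pictures are saved under pics/ and viewed, and the job is handed in when it is done.

```bash
ls; mkdir -p pics
cat > h.py <<'E'
import numpy as np, cv2
from station import manip, viewer
from scipy.spatial.transform import Rotation as R
def snap(n,f):
    s=viewer.snapshot(n); cv2.imwrite('pics/'+f,cv2.cvtColor(s['img'],cv2.COLOR_RGB2BGR)); np.save('pics/'+f[:-4]+'.npy',s,allow_pickle=True); return s
def load(f): return np.load('pics/'+f+'.npy',allow_pickle=True).item()
def rot(s):
    a=np.array(s['attitude'],float)
    return a if a.shape==(3,3) else R.from_quat(a).as_matrix()
def cloud(s):
    H,W=s['range_z'].shape
    u,v=np.meshgrid(np.arange(W),np.arange(H))
    xd=(u-s['cx'])/s['fx']; yd=(v-s['cy'])/s['fy']
    x,y=xd.copy(),yd.copy()
    for _ in range(20):
        f=1+s['k1']*(x*x+y*y); x=xd/f; y=yd/f
    z=s['range_z']; P=np.stack([x*z,y*z,z],-1)
    P=P@rot(s).T+np.array(s['origin']); P[z==0]=np.nan
    return P
def pix(s,p):
    c=(np.asarray(p)-np.array(s['origin']))@rot(s)
    x,y=c[...,0]/c[...,2],c[...,1]/c[...,2]; f=1+s['k1']*(x*x+y*y)
    return np.stack([x*f*s['fx']+s['cx'],y*f*s['fy']+s['cy']],-1)
E
python3 - <<'E'
from h import *
for n in ['scene','side','wrist']:
    s=snap(n,n+'0.png'); print(n,s['origin'],s['attitude'],s['fx'],s['k1'])
print(manip.sense())
E
```

```text
pics
scene [ 1.16809862 -0.09769099  0.76316382] [ 0.74670689  0.57062637 -0.21521446 -0.26551288] 441.9448796521547 -0.10208817891092084
side [0.26215555 0.52925521 0.5244607 ] [-0.26369319  0.85873361 -0.42055695  0.12717838] 389.10394122385827 0.03363200677089866
wrist [ 0.23781227 -0.58093173  0.37164787] [ 0.7912757  -0.59596249 -0.08286915  0.10883095] 294.95606787672455 -0.05880600657228107
{'t': 0.15, 'q': array([-1.46947951e+00,  5.28279893e-01,  1.43359161e+00,  2.95986358e-05,
        1.18141401e+00, -1.78498158e-01]), 'qd': array([ 0.00154436, -0.0022759 , -0.00242863, -0.00062772,  0.00086639,
        0.00135371]), 'tau': array([ 6.25260782e-04, -4.42744124e+01, -1.78276420e+01, -2.02371216e-04,
        5.63096124e-03, -1.23007618e-05]), 'tcp_pos': array([ 0.17259638, -0.60017495,  0.25554684]), 'tool_rot': array([ 0.70023064,  0.09920083, -0.70016511,  0.09800543]), 'force': array([-0.68282311, -0.65717179,  0.05946423]), 'ft_torque': array([-0.0003289 , -0.00373532, -0.00154068]), 'finger_gap': 0.9998889948400678}
```

View pics/scene0.png

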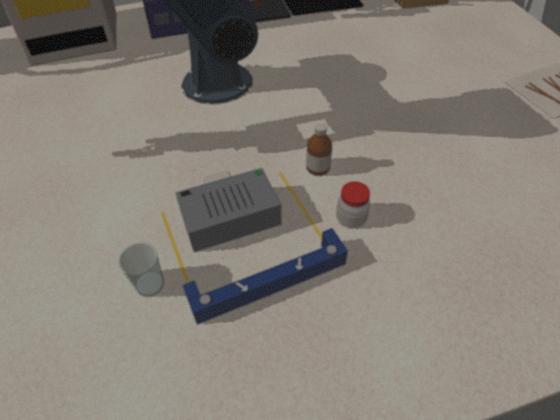

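View pics/side0.png

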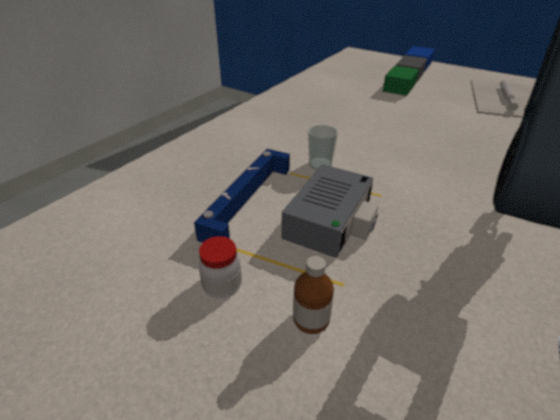

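View pics/wrist0.png

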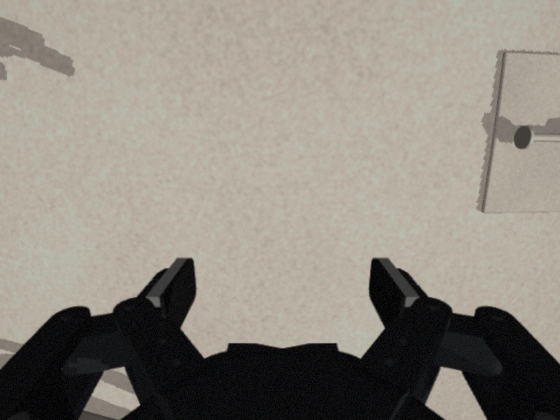

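The scene view shows the grey pump centred near (230,207) and the blue bay near (265,280). The robot's left is image right. The bottle is at (319,150), the jar at (355,205) and the beaker at (145,268). Now I'll fit poses from the depth.

```bash
cat >> h.py <<'E'
def rect(P2):
    (c,(w,h),a)=cv2.minAreaRect((P2*1000).astype(np.float32))
    b=cv2.boxPoints((c,(w,h),a)); return c,(w,h),b
from scipy.optimize import least_squares
def segs(s):
    P=cloud(s); I=s['img'].astype(int); z=P[...,2]
    r,g,b=I[...,0],I[...,1],I[...,2]
    blue=(b>r*1.8)&(b>50)
    return P,I,blue,z
def topfit(M,L,W,th0,c0):
    # robust rectangle fit: contour-based bounding: quantile extents in rotated frame
    best=None
    for th in np.arange(th0-0.7,th0+0.7,0.004):
        d=np.array([np.cos(th),np.sin(th)]);n=np.array([-d[1],d[0]])
        a=M@d;b=M@n
        ea=np.percentile(a,[.7,99.3]);eb=np.percentile(b,[.7,99.3])
        A=(ea[1]-ea[0])*(eb[1]-eb[0])
        if best is None or A<best[0]: best=(A,th,ea.mean()*d+eb.mean()*n,np.diff(ea)[0],np.diff(eb)[0])
    return best
def pump(s,c0=None,verbose=True):
    P,I,blue,z=segs(s)
    sat=I.max(-1)-I.min(-1)
    m=(z>.062)&(z<.080)&(sat<45)&~blue&(P[...,0]>.3)&(P[...,0]<.85)&(abs(P[...,1])<.3)
    n,l,st,_=cv2.connectedComponentsWithStats(m.astype(np.uint8))
    k=1+np.argmax(st[1:,4]); m=l==k
    M=P[m][:,:2]; return topfit(M,.12,.2,0,None),m.sum(),np.median(z[m])
E
python3 - <<'E'
from h import *
for n in ['scene','side']:
    s=load(n+'0'); P,I,blue,z=segs(s)
    print(n,'pump',pump(s))
    m=blue&(z>.042)&(z<.06)&(P[...,0]>.3)&(abs(P[...,1])<.4)&(P[...,0]<1)
    print('bay',m.sum(),np.median(z[m]),rect(P[m][:,:2]),topfit(P[m][:,:2],0,0,0,0))
    near=(z>.02)&(P[...,0]>.25)&(P[...,0]<.9)&(abs(P[...,1])<.4)
    cv2.imwrite('pics/m_%s.png'%n,(near*120+m*130).astype(np.uint8))
    nn,l,st,ce=cv2.connectedComponentsWithStats(near.astype(np.uint8))
    for k in range(1,nn):
        if st[k,4]>150:
            Q=P[l==k]; print(k,ce[k].round(),st[k,4],Q.min(0).round(3),Q.max(0).round(3))
E
```

```text
scene pump ((np.float64(0.023449527392757505), np.float64(0.10400000000000076), array([ 0.53826646, -0.05878765]), np.float64(0.11890121960275868), np.float64(0.19721856067667654)), np.int64(4191), np.float64(0.07014337454043107))
bay 1903 0.050141322741861005 ((717.7237548828125, -15.3724365234375), (62.2715950012207, 315.52972412109375), array([[ 661.1962 ,  135.17267],
       [ 712.8188 , -176.10553],
       [ 774.2513 , -165.91754],
       [ 722.6287 ,  145.36066]], dtype=float32)) (np.float64(0.018412234184483345), np.float64(0.16800000000000082), array([ 0.71800555, -0.01630368]), np.float64(0.05920366539011024), np.float64(0.3109982137619311))
1 [219.  26.] 3788 [ 0.25  -0.104  0.216] [0.277 0.085 0.388]
2 [319. 149.] 978 [0.418 0.149 0.02 ] [0.47  0.207 0.134]
3 [228. 206.] 5556 [ 0.44  -0.164  0.02 ] [0.609 0.048 0.076]
4 [354. 203.] 1163 [0.576 0.167 0.02 ] [0.642 0.233 0.088]
5 [267. 278.] 3940 [ 0.658 -0.177  0.02 ] [0.774 0.147 0.058]
6 [141. 267.] 1668 [ 0.623 -0.283  0.02 ] [ 0.697 -0.211  0.099]
side pump ((np.float64(0.023257058770316225), np.float64(0.10800000000000076), array([ 0.53519986, -0.05608529]), np.float64(0.11812881027262495), np.float64(0.196878803034096)), np.int64(3642), np.float64(0.0689914750803583))
bay 1194 0.048662631819624935 ((711.851806640625, -12.092300415039062), (62.07465744018555, 314.8073425292969), array([[ 654.4616 ,  137.72624],
       [ 708.07416, -172.48235],
       [ 769.242  , -161.91084],
       [ 715.62946,  148.29774]], dtype=float32)) (np.float64(0.018744176488016948), np.float64(0.16800000000000082), array([ 0.71166973, -0.01168256]), np.float64(0.06009769462896142), np.float64(0.31189510019880234))
1 [529. 121.] 3366 [ 0.25  -0.094  0.222] [0.276 0.087 0.414]
2 [329. 198.] 6589 [ 0.436 -0.285  0.02 ] [0.696 0.049 0.096]
3 [229. 225.] 4401 [ 0.569 -0.178  0.02 ] [0.774 0.238 0.086]
4 [313. 294.] 2220 [0.406 0.159 0.02 ] [0.465 0.21  0.131]
```

Run:
```python
from h import *
s=load('scene0'); i=cv2.cvtColor(s['img'],cv2.COLOR_RGB2BGR)[140:330,100:400]
cv2.imwrite('pics/crop0.png',cv2.resize(i,None,fx=2.6,fy=2.6,interpolation=cv2.INTER_CUBIC))
```

```text
(no output)
```

View pics/crop0.png

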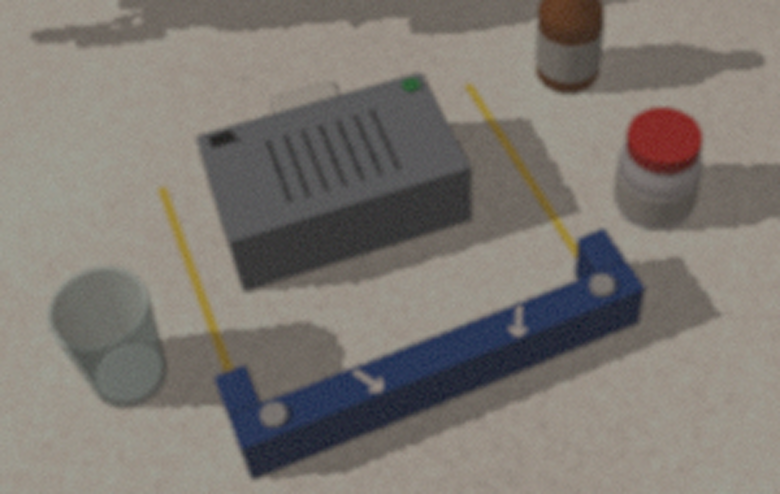

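```bash
cat >> h.py <<'E'
BAY=(np.array([.7174,-.0135]),.168)
def ax(t): return np.array([np.cos(t),np.sin(t)]),np.array([-np.sin(t),np.cos(t)])
def report(c,th):
    d,n=ax(BAY[1]); r=np.array(c)-BAY[0]
    yaw=th-BAY[1]; X,Y=r@d*1000,r@n*1000
    print('pump in bay: x %.1f y %.1f yaw %.3f lead(L-R) %.1f'%(X,Y,yaw,-200*np.sin(yaw)))
    for nm,p in (('farL',(60,100)),('farR',(60,-100))):
        print(nm,X+p[0]*np.cos(yaw)-p[1]*np.sin(yaw),Y+p[0]*np.sin(yaw)+p[1]*np.cos(yaw))
    st=manip.sense(); t=st['tcp_pos']
    ja=R.from_quat(st['tool_rot']).as_matrix()[:,1]; jy=np.arctan2(ja[1],ja[0])
    print('t',st['t'],'tcp',t.round(4),'jaw-perp yaw',round((jy+np.pi/2+np.pi/2)%np.pi-np.pi/2,3),'f',st['force'].round(1))
    pd,pn=ax(th)
    for nm,yy in (('L',.081),('R',-.081)):
        q=np.array(c)-.060*pd+yy*pn-.011*d
        sh=(q-t[:2])*1000
        print(nm,'contact tcp',q.round(4),'shift mm',sh.round(1),'dz to 50',round(50-t[2]*1000,1),'; bay comps',(sh@d).round(1),(sh@n).round(1))
    print('bay d',d.round(3),'n',n.round(3))
def look(f):
    rs=[]
    for n in ('scene','side'):
        s=snap(n,f+n+'.png'); o,k,zz=pump(s); rs.append((o[2][0],o[2][1],o[1])); print(n,np.round(rs[-1],4),'size',np.round(o[3:],3),k)
    return rs
E
python3 - <<'E'
from h import *
report((.5367,-.0574),.106)
E
```

```text
pump in bay: x -185.5 y -13.1 yaw -0.062 lead(L-R) 12.4
farL -119.41576406937575 83.02330468541717
farR -131.8078213294574 -116.59241843493942
t 0.15 tcp [ 0.1726 -0.6002  0.2555] jaw-perp yaw 0.28 f [-0.7 -0.7  0.1]
L contact tcp [0.4576 0.015 ] shift mm [285.  615.1] dz to 50 -205.5 ; bay comps 383.9 558.8
R contact tcp [ 0.4748 -0.1461] shift mm [302.2 454. ] dz to 50 -205.5 ; bay comps 373.8 397.1
bay d [0.986 0.167] n [-0.167  0.986]
```

```bash
python3 -m crank '[0,50,120,0,-0.05, 0,100,240,0,-0.11, 0,150,360,0,-0.11, 0,200,480,0,-0.11, 0,250,609,0,-0.11, 0,250,609,0,-0.11, 0,250,609,0,-0.11, 0,250,609,0,-0.11, 0,250,609,0,-0.11, 0,250,609,0,-0.11]' 30
python3 - <<'E'
from h import *
report((.5367,-.0574),.106)
E
```

```text
t: 1.4
tcp_pos: [0.4106, -0.0206, 0.2565]
tool_rot: [0.705, 0.06, -0.704, 0.06]
force: [1.4, -0.4, 0.9]
finger_gap: 0.002
pump in bay: x -185.5 y -13.1 yaw -0.062 lead(L-R) 12.4
farL -119.41576406937575 83.02330468541717
farR -131.8078213294574 -116.59241843493942
t 1.4 tcp [ 0.4106 -0.0206  0.2565] jaw-perp yaw 0.17 f [ 1.4 -0.4  0.9]
L contact tcp [0.4576 0.015 ] shift mm [47.  35.6] dz to 50 -206.5 ; bay comps 52.3 27.2
R contact tcp [ 0.4748 -0.1461] shift mm [  64.1 -125.5] dz to 50 -206.5 ; bay comps 42.2 -134.4
bay d [0.986 0.167] n [-0.167  0.986]
```

```bash
python3 -m crank '[0,11,30,0,0, 0,11,30,-50,0, 0,11,30,-100,0, 0,11,30,-150,0, 0,11,30,-190,0, 0,11,30,-190,0]'
python3 - <<'E'
from h import *
s=snap('side','side1.png'); snap('wrist','wrist1.png')
report((.5367,-.0574),.106)
E
```

```text
t: 2.15
tcp_pos: [0.4194, 0.0078, 0.064]
tool_rot: [-0.702, -0.061, 0.707, -0.059]
force: [0.1, -0.1, -0.0]
finger_gap: 0.001
pump in bay: x -185.5 y -13.1 yaw -0.062 lead(L-R) 12.4
farL -119.41576406937575 83.02330468541717
farR -131.8078213294574 -116.59241843493942
t 2.25 tcp [0.4212 0.0074 0.0667] jaw-perp yaw 0.17 f [-0.7  0.4  0.7]
L contact tcp [0.4576 0.015 ] shift mm [36.4  7.5] dz to 50 -16.7 ; bay comps 37.1 1.3
R contact tcp [ 0.4748 -0.1461] shift mm [  53.5 -153.6] dz to 50 -16.7 ; bay comps 27.1 -160.3
bay d [0.986 0.167] n [-0.167  0.986]
```

View pics/side1.png

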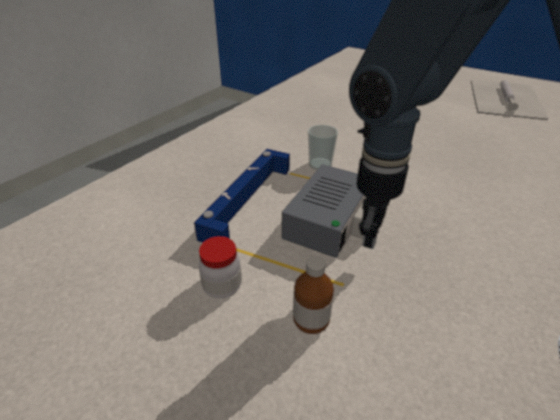

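View pics/wrist1.png

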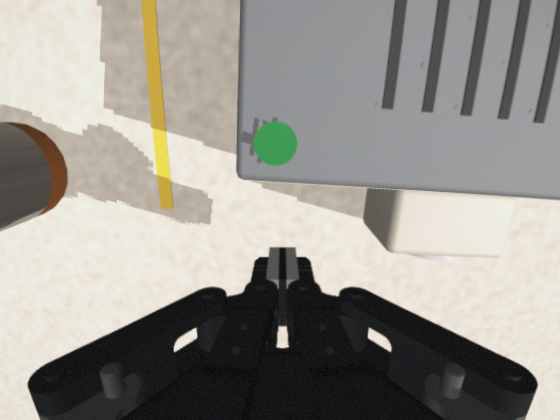

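The finger (283,255) stands in line with the left pad, with the head edge at about x=365 px. The linkage spreads wide, so I'll check its height against the head.

Run:
```python
from h import *
s=load('wrist1');P=cloud(s)
st=manip.sense();T=R.from_quat(st['tool_rot']).as_matrix()
L=(P-st['tcp_pos'])@T*1000
for uv in [(283,255),(270,265),(296,265),(260,290),(306,290),(350,300),(215,295),(400,310),(515,380),(50,380),(450,380),(340,330)]:
    print(uv,L[uv[1],uv[0]].round(0),P[uv[1],uv[0]].round(3))
m=(L[...,0]>-60)&(abs(L[...,1])<90)&(abs(L[...,2])<40)&(P[...,2]>.03)
for lo in range(-60,40,10):
    k=m&(L[...,0]>=lo)&(L[...,0]<lo+10)&(s['img'].max(-1)<70)
    if k.any(): print(lo,k.sum(),'y',L[k][:,1].min().round(),L[k][:,1].max().round(),'z',L[k][:,2].min().round(),L[k][:,2].max().round())
```

```text
(283, 255) [14. -0. -9.] [0.43  0.009 0.053]
(270, 265) [ 3. -6. -9.] [0.429 0.015 0.064]
(296, 265) [ 3.  5. -9.] [0.431 0.004 0.064]
(260, 290) [-20.  -9. -11.] [0.43  0.018 0.087]
(306, 290) [-20.   8. -11.] [0.433 0.002 0.087]
(350, 300) [-26.  23. -10.] [ 0.435 -0.013  0.093]
(215, 295) [-23. -25. -10.] [0.427 0.033 0.09 ]
(400, 310) [-33.  37. -11.] [ 0.438 -0.028  0.1  ]
(515, 380) [-64.  53. -12.] [ 0.442 -0.043  0.131]
(50, 380) [-63. -56. -11.] [0.423 0.064 0.13 ]
(450, 380) [-58.  41.  -7.] [ 0.436 -0.032  0.125]
(340, 330) [-49.  15. -16.] [ 0.439 -0.004  0.116]
-60 11484 y -63.0 61.0 z -17.0 9.0
-50 8541 y -55.0 54.0 z -17.0 9.0
-40 4057 y -47.0 46.0 z -16.0 11.0
-30 4892 y -39.0 39.0 z -13.0 12.0
-20 1118 y -31.0 29.0 z -13.0 12.0
-10 400 y -14.0 12.0 z -10.0 12.0
0 364 y -14.0 12.0 z -10.0 -4.0
10 276 y -14.0 12.0 z -10.0 -5.0
20 15 y -9.0 1.0 z -10.0 -5.0
```

```bash
python3 -m crank '[0,0,0,-13,0, 0,15,2.5,-13,0, 0,27,4.5,-13,0, 0,33,5.5,-13,0, 0,39,6.5,-13,0, 0,44,7.5,-13,0, 0,49,8.5,-13,0, 0,54,9,-13,0, 0,54,9,-13,0]'
python3 - <<'E'
from h import *
rs=look('a1'); report(*[(np.mean([r[:2] for r in rs],0)),np.mean([r[2] for r in rs])])
E
```

```text
t: 3.38
tcp_pos: [0.4649, 0.0191, 0.053]
tool_rot: [-0.697, -0.062, 0.712, -0.058]
force: [-13.4, 2.8, 8.9]
finger_gap: -0.005
scene [ 0.542 -0.058  0.076] size [0.124 0.199] 4333
side [ 0.569  -0.0236  0.54  ] size [0.104 0.234] 2071
pump in bay: x -164.2 y 0.2 yaw 0.140 lead(L-R) -27.9
farL -118.73550771122459 107.54993919724295
farR -90.8268847823771 -90.49326004528446
t 3.475 tcp [0.4649 0.0191 0.053 ] jaw-perp yaw 0.17 f [-13.5   3.3   9.5]
L contact tcp [0.4629 0.0164] shift mm [-2.  -2.7] dz to 50 -3.0 ; bay comps -2.4 -2.4
R contact tcp [ 0.512 -0.138] shift mm [  47.1 -157.1] dz to 50 -3.0 ; bay comps 20.2 -162.8
bay d [0.986 0.167] n [-0.167  0.986]
```

View pics/a1scene.png

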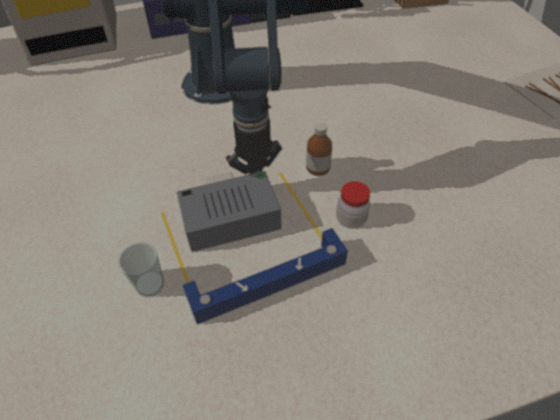

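View pics/a1side.png

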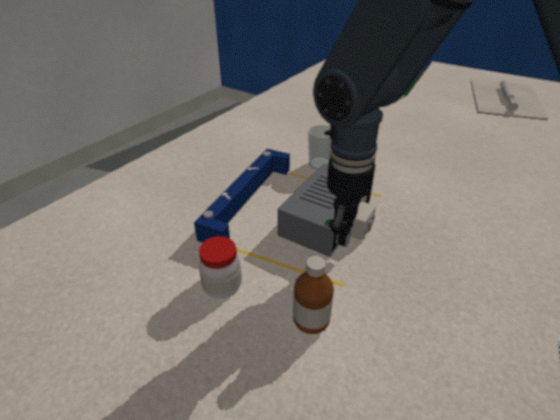

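```bash
cat >> h.py <<'E'
def ransac_line(Q,tol=.002,it=400,mx=None):
    rng=np.random.default_rng(0);best=None
    for _ in range(it):
        a,b=Q[rng.choice(len(Q),2,replace=False)]
        v=b-a;L=np.linalg.norm(v)
        if L<.05: continue
        n=np.array([-v[1],v[0]])/L; k=abs((Q-a)@n)<tol
        if best is None or k.sum()>best.sum(): best=k
    K=Q[best];c=K.mean(0);_,_,V=np.linalg.svd(K-c);v=V[0]
    if v[1]<0: v=-v
    return c,v,K
def facefit(s,far=True):
    P,I,blue,z=segs(s)
    # bar far face
    m=blue&(z>.012)&(z<.042)&(P[...,0]>.6)&(P[...,0]<.9)&(abs(P[...,1])<.3)
    c,v,K=ransac_line(P[m][:,:2]); by=np.arctan2(-v[0],v[1])
    d,n=ax(by); t=(K@n); te=np.percentile(t,[1,99])
    bo=(c@d-.030)*d+te.mean()*n
    sat=I.max(-1)-I.min(-1)
    m=(z>.02)&(z<.060)&~blue&(sat<60)&(P[...,0]>.5)&(P[...,0]<.78)&((P[...,1]-.02)<.12)&(P[...,1]>-.19)
    # pump
    c2,v2,K2=ransac_line(P[m][:,:2]); th=np.arctan2(-v2[0],v2[1]); pd,pn=ax(th)
    t2=K2@pn; t2=np.percentile(t2,[1,99])
    pc=(c2@pd-.060)*pd+t2.mean()*pn
    return bo,by,te[1]-te[0],pc,th,t2[1]-t2[0],len(K),len(K2)
def est(f,rep=True):
    s=snap('scene',f+'.png'); return est2(s,rep)
def est2(s,rep=True):
    bo,by,bl,pc,th,pl,k1,k2=facefit(s)
    print('bay',bo.round(4),round(by,3),'len',bl.round(3),'pump',pc.round(4),round(th,3),'len',pl.round(3),k1,k2)
    o,k,_=pump(s); print('top',np.round(o[2],4),round(o[1],3),'size',np.round(o[3:],3))
    if rep: BAYset(bo,by); report(pc,th)
def BAYset(bo,by):
    global BAY; BAY=(bo,by)
E
python3 - <<'E'
from h import *
est2(load('scene0')); print(); est2(load('a1scene'))
E
```

```text
bay [0.6934 0.0847] 1.566 len 0.049 pump [ 0.6882 -0.0243] 0.163 len 0.306 19 1227
top [ 0.5383 -0.0588] 0.104 size [0.119 0.197]
pump in bay: x -109.1 y 4.7 yaw -1.403 lead(L-R) 197.2
farL -0.4351979919458131 -37.770919718420664
farR -197.61746878907553 -71.22465020229063
t 3.475 tcp [0.4649 0.0191 0.053 ] jaw-perp yaw 0.17 f [-13.5   3.3   9.5]
L contact tcp [0.6158 0.0349] shift mm [150.9  15.8] dz to 50 -3.0 ; bay comps 16.6 -150.8
R contact tcp [ 0.6421 -0.125 ] shift mm [ 177.2 -144. ] dz to 50 -3.0 ; bay comps -143.2 -177.9
bay d [0.005 1.   ] n [-1.     0.005]

bay [ 0.7183 -0.0206] 0.161 len 0.218 pump [ 0.6882 -0.0242] 0.163 len 0.306 16 1232
top [ 0.542 -0.058] 0.076 size [0.124 0.199]
pump in bay: x -30.3 y 1.3 yaw 0.003 lead(L-R) -0.5
farL 29.45639952619124 101.50145024552863
farR 29.98856882366566 -98.49784174281523
t 3.475 tcp [0.4649 0.0191 0.053 ] jaw-perp yaw 0.17 f [-13.5   3.3   9.5]
L contact tcp [0.6049 0.0443] shift mm [140.   25.2] dz to 50 -3.0 ; bay comps 142.3 2.4
R contact tcp [ 0.6313 -0.1156] shift mm [ 166.4 -134.7] dz to 50 -3.0 ; bay comps 142.7 -159.6
bay d [0.987 0.16 ] n [-0.16   0.987]
```

```bash
cat >> h.py <<'E'
BAY=(np.array([.7188,-.0175]),.165)
def est2(s,rep=True):
    P,I,blue,z=segs(s); d,n=ax(BAY[1]); B=P[...,:2]-BAY[0]; bx=B@d; byy=B@n
    sat=I.max(-1)-I.min(-1)
    m=(z>.015)&(z<.062)&~blue&(sat<60)&(bx>-.18)&(bx<.004)&(abs(byy)<.134)
    c2,v2,K2=ransac_line(P[m][:,:2]); th=np.arctan2(-v2[0],v2[1]); pd,pn=ax(th)
    t2=np.percentile(K2@pn,[1,99])
    pc=(c2@pd-.060)*pd+t2.mean()*pn
    print('face',pc.round(4),round(th,3),'len',(t2[1]-t2[0]).round(3),len(K2))
    o,k,_=pump(s); print('top ',np.round(o[2],4),round(o[1],3),'size',np.round(o[3:],3))
    if rep: report(pc,th)
E
python3 - <<'E'
from h import *
est2(load('scene0')); print(); est2(load('a1scene'))
E
```

```text
face [ 0.5367 -0.059 ] 0.109 len 0.196 1271
top  [ 0.5383 -0.0588] 0.104 size [0.119 0.197]
pump in bay: x -186.4 y -11.1 yaw -0.056 lead(L-R) 11.1
farL -120.97773281089447 85.448198540536
farR -132.09647485363757 -114.24249622360904
t 3.475 tcp [0.4649 0.0191 0.053 ] jaw-perp yaw 0.17 f [-13.5   3.3   9.5]
L contact tcp [0.4574 0.0131] shift mm [-7.5 -6. ] dz to 50 -3.0 ; bay comps -8.4 -4.6
R contact tcp [ 0.4751 -0.1479] shift mm [  10.2 -167. ] dz to 50 -3.0 ; bay comps -17.4 -166.4
bay d [0.986 0.164] n [-0.164  0.986]

face [ 0.5418 -0.0589] 0.043 len 0.195 1276
top  [ 0.542 -0.058] 0.076 size [0.124 0.199]
pump in bay: x -181.4 y -11.7 yaw -0.122 lead(L-R) 24.4
farL -109.6706532613342 80.1909089330994
farR -134.10387195336654 -118.31102512384456
t 3.475 tcp [0.4649 0.0191 0.053 ] jaw-perp yaw 0.17 f [-13.5   3.3   9.5]
L contact tcp [0.4675 0.0177] shift mm [ 2.6 -1.4] dz to 50 -3.0 ; bay comps 2.4 -1.8
R contact tcp [ 0.4744 -0.1442] shift mm [   9.5 -163.2] dz to 50 -3.0 ; bay comps -17.4 -162.6
bay d [0.986 0.164] n [-0.164  0.986]
```

Face fit works: the lead is now 24 mm, so the swing needs about 13 mm more.

```bash
python3 -m crank '[0,4,0.7,0,0, 0,8,1.3,0,0, 0,11,1.8,0,0, 0,13,2,0,0, 0,13,2,0,0]'
python3 - <<'E'
from h import *
est('a2')
E
```

```text
t: 4.1
tcp_pos: [0.4779, 0.021, 0.0529]
tool_rot: [-0.697, -0.062, 0.712, -0.058]
force: [-13.4, 3.9, 8.9]
finger_gap: -0.001
face [ 0.5488 -0.0598] -0.042 len 0.195 1296
top  [ 0.5488 -0.0597] -0.008 size [0.125 0.198]
pump in bay: x -174.7 y -13.8 yaw -0.207 lead(L-R) 41.1
farL -95.367989980378 71.73740192668055
farR -136.49929517739952 -123.98744507233863
t 4.15 tcp [0.4779 0.021  0.0529] jaw-perp yaw 0.17 f [-13.6   2.8   9. ]
L contact tcp [0.4814 0.0219] shift mm [3.5 0.8] dz to 50 -2.9 ; bay comps 3.6 0.3
R contact tcp [ 0.4746 -0.14  ] shift mm [  -3.3 -161. ] dz to 50 -2.9 ; bay comps -29.7 -158.3
bay d [0.986 0.164] n [-0.164  0.986]
```

```bash
python3 -m crank '[0,-20,-3,0,0, 0,-36,-6,10,0, 0,-40,-7,65,0, 0,-40,-60,70,0, 0,-40,-115,70,0, 0,-38,-167,70,0, 0,-38,-167,45,0, 0,-38,-167,2,0, 0,-38,-167,2,0]'
python3 - <<'E'
from h import *
est('a3')
E
```

```text
t: 5.28
tcp_pos: [0.4482, -0.1479, 0.0538]
tool_rot: [-0.703, -0.061, 0.706, -0.058]
force: [0.4, 1.0, 0.4]
finger_gap: -0.003
face [ 0.5489 -0.0599] -0.042 len 0.195 1290
top  [ 0.5507 -0.06  ] -0.044 size [0.119 0.198]
pump in bay: x -174.6 y -13.9 yaw -0.207 lead(L-R) 41.1
farL -95.31835741105988 71.65314146801927
farR -136.38525725992366 -124.08522916176653
t 5.325 tcp [ 0.4492 -0.1482  0.0551] jaw-perp yaw 0.169 f [ 0.1 -0.1  0.6]
L contact tcp [0.4815 0.0217] shift mm [ 32.3 170. ] dz to 50 -5.1 ; bay comps 59.7 162.4
R contact tcp [ 0.4747 -0.1401] shift mm [25.5  8.1] dz to 50 -5.1 ; bay comps 26.5 3.8
bay d [0.986 0.164] n [-0.164  0.986]
```

View pics/a3.png

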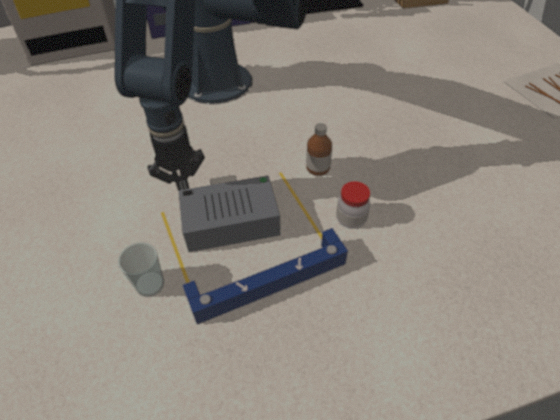

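```bash
python3 -m crank '[0,19,6,-1,0, 0,27,7.5,-1,0, 0,34,8.5,-1,0, 0,41,10,-1,0, 0,48,11,-1,0, 0,55,12,-1,0, 0,62,13,-1,0, 0,69,14.5,-1,0, 0,75.5,15.5,-1,0, 0,82,17,-1,0]'
python3 - <<'E'
from h import *
est('a4')
E
```

```text
t: 6.58
tcp_pos: [0.5291, -0.1324, 0.0563]
tool_rot: [-0.702, -0.061, 0.706, -0.061]
force: [-9.0, -7.4, 3.4]
finger_gap: 0.004
face [ 0.5791 -0.0377] 0.243 len 0.195 1220
top  [ 0.5789 -0.038 ] 0.224 size [0.124 0.198]
pump in bay: x -141.1 y 3.0 yaw 0.078 lead(L-R) -15.6
farL -89.03702291782662 107.3749693347045
farR -73.47850586606324 -92.01894367958485
t 6.625 tcp [ 0.5306 -0.1323  0.0563] jaw-perp yaw 0.172 f [-6.  -5.5 -0.2]
L contact tcp [0.4906 0.0247] shift mm [-40. 157.] dz to 50 -6.3 ; bay comps -13.7 161.4
R contact tcp [ 0.5295 -0.1326] shift mm [-1.  -0.3] dz to 50 -6.3 ; bay comps -1.1 -0.1
bay d [0.986 0.164] n [-0.164  0.986]
```

```bash
python3 -m crank '[0,6,1,0,0, 0,12,2,0,0, 0,18,3,0,0, 0,22,3.7,0,0, 0,24,4,0,0, 0,24,4,0,0]'
python3 - <<'E'
from h import *
est('a5')
E
```

```text
t: 7.38
tcp_pos: [0.5535, -0.1283, 0.0563]
tool_rot: [-0.703, -0.06, 0.706, -0.061]
force: [-8.2, -6.2, 2.5]
finger_gap: 0.001
face [ 0.5909 -0.029 ] 0.385 len 0.195 1143
top  [ 0.5909 -0.0295] 0.352 size [0.125 0.198]
pump in bay: x -128.0 y 9.7 yaw 0.220 lead(L-R) -43.6
farL -91.24472768383325 120.33572565407587
farR -47.6569434959915 -74.8567564490885
t 7.425 tcp [ 0.5535 -0.1283  0.0562] jaw-perp yaw 0.172 f [-7.8 -6.4  2.6]
L contact tcp [0.4941 0.0218] shift mm [-59.4 150.1] dz to 50 -6.2 ; bay comps -34.0 157.8
R contact tcp [ 0.5549 -0.1284] shift mm [ 1.4 -0.1] dz to 50 -6.2 ; bay comps 1.3 -0.3
bay d [0.986 0.164] n [-0.164  0.986]
```

```bash
python3 -m crank '[0,-15,-3,0,0, 0,-30,-5,10,0, 0,-33,-5,65,0, 0,-50,45,68,0, 0,-68,95,68,0, 0,-86,145,68,0, 0,-86,145,45,0, 0,-86,145,-2,0, 0,-86,145,-2,0]'
python3 - <<'E'
from h import *
est('a6')
E
```

```text
t: 8.55
tcp_pos: [0.4676, 0.0181, 0.0507]
tool_rot: [-0.702, -0.061, 0.707, -0.059]
force: [-0.1, -0.3, -0.6]
finger_gap: 0.002
face [ 0.5909 -0.0288] 0.386 len 0.195 1148
top  [ 0.5925 -0.0286] 0.38 size [0.118 0.197]
pump in bay: x -128.0 y 9.8 yaw 0.221 lead(L-R) -43.8
farL -91.40940151223515 120.54733600103485
farR -47.60240781902934 -74.59606589501551
t 8.6 tcp [0.4688 0.0177 0.0522] jaw-perp yaw 0.17 f [-0.2  1.3  0.4]
L contact tcp [0.494  0.0218] shift mm [25.2  4.1] dz to 50 -2.2 ; bay comps 25.5 -0.1
R contact tcp [ 0.5549 -0.1283] shift mm [  86.1 -146. ] dz to 50 -2.2 ; bay comps 61.0 -158.1
bay d [0.986 0.164] n [-0.164  0.986]
```

View pics/a6.png

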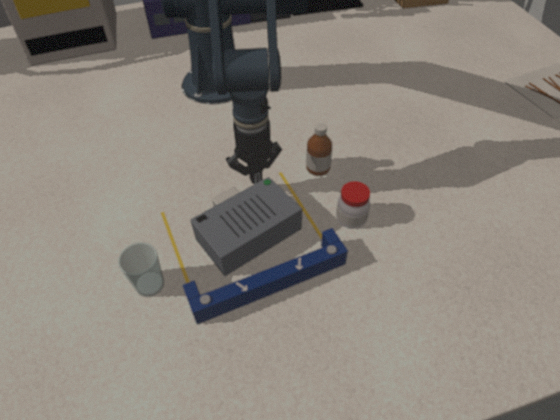

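```bash
python3 -m crank '[0,19,3,3,0, 0,26,4.5,3,0, 0,33,5.5,3,0, 0,40,6.5,3,0, 0,47,8,3,0, 0,54,9,3,0, 0,61,10,3,0, 0,68,11.5,3,0, 0,75,12.5,3,0, 0,82,13.5,3,0]'
python3 - <<'E'
from h import *
est('a7')
E
```

```text
t: 9.85
tcp_pos: [0.5431, 0.0332, 0.0564]
tool_rot: [-0.698, -0.062, 0.711, -0.058]
force: [-14.5, 4.9, 5.8]
finger_gap: -0.001
face [ 0.6225 -0.0364] 0.107 len 0.195 1284
top  [ 0.6229 -0.0364] 0.116 size [0.121 0.197]
pump in bay: x -98.1 y -2.8 yaw -0.058 lead(L-R) 11.7
farL -32.4183966319729 93.49260585082357
farR -44.0705157985396 -106.1676759253177
t 9.9 tcp [0.5453 0.0331 0.0564] jaw-perp yaw 0.17 f [-7.6  6.4 -0.7]
L contact tcp [0.5433 0.0359] shift mm [-2.   2.9] dz to 50 -6.4 ; bay comps -1.5 3.1
R contact tcp [ 0.5606 -0.1252] shift mm [  15.3 -158.2] dz to 50 -6.4 ; bay comps -10.9 -158.6
bay d [0.986 0.164] n [-0.164  0.986]
```

```bash
python3 -m crank '[0,5,1.5,0,0, 0,10,2.5,0,0, 0,14,3,0,0, 0,17,3.5,0,0, 0,19,4,0,0, 0,20,4,0,0, 0,20,4,0,0]'
python3 - <<'E'
from h import *
est('a8')
E
```

```text
t: 10.78
tcp_pos: [0.5645, 0.0369, 0.0564]
tool_rot: [-0.699, -0.061, 0.71, -0.058]
force: [-10.6, 4.5, 3.7]
finger_gap: 0.001
face [ 0.6352 -0.0404] -0.016 len 0.194 1241
top  [ 0.6356 -0.0401] -0.012 size [0.121 0.197]
pump in bay: x -86.3 y -8.9 yaw -0.181 lead(L-R) 36.0
farL -9.259502669634596 78.7079438964781
farR -45.2206549108607 -118.03248288328507
t 10.825 tcp [0.5645 0.0369 0.0564] jaw-perp yaw 0.17 f [-10.5   4.5   4.8]
L contact tcp [0.5656 0.0397] shift mm [1.1 2.8] dz to 50 -6.4 ; bay comps 1.5 2.6
R contact tcp [ 0.563  -0.1223] shift mm [  -1.5 -159.1] dz to 50 -6.4 ; bay comps -27.6 -156.7
bay d [0.986 0.164] n [-0.164  0.986]
```

```bash
python3 -m crank '[0,2,0.5,0,0, 0,4,0.8,0,0, 0,4,0.8,0,0]'
python3 - <<'E'
from h import *
est('a9')
E
```

```text
t: 11.2
tcp_pos: [0.5691, 0.0376, 0.0564]
tool_rot: [-0.7, -0.061, 0.709, -0.058]
force: [-9.9, 5.2, 3.5]
finger_gap: -0.0
face [ 0.6377 -0.0408] -0.043 len 0.196 1203
top  [ 0.6378 -0.0408] -0.032 size [0.122 0.197]
pump in bay: x -83.8 y -9.7 yaw -0.208 lead(L-R) 41.4
farL -4.388612843968527 75.75530561601116
farR -45.76962319415115 -119.91689982563577
t 11.25 tcp [0.5692 0.0376 0.0564] jaw-perp yaw 0.17 f [-10.4   4.5   3.8]
L contact tcp [0.5705 0.0409] shift mm [1.3 3.3] dz to 50 -6.4 ; bay comps 1.8 3.1
R contact tcp [ 0.5634 -0.1209] shift mm [  -5.7 -158.5] dz to 50 -6.4 ; bay comps -31.7 -155.4
bay d [0.986 0.164] n [-0.164  0.986]
```

```bash
python3 -m crank '[0,-20,-3,0,0, 0,-36,-6,10,0, 0,-40,-7,65,0, 0,-40,-60,68,0, 0,-38,-112,68,0, 0,-36,-160,68,0, 0,-36,-160,45,0, 0,-36,-160,1,0, 0,-36,-160,1,0]'
python3 - <<'E'
from h import *
est('a10')
E
```

```text
t: 12.38
tcp_pos: [0.5382, -0.1239, 0.0558]
tool_rot: [-0.703, -0.06, 0.706, -0.059]
force: [-0.1, -0.3, 0.9]
finger_gap: -0.001
face [ 0.6378 -0.0407] -0.045 len 0.196 1198
top  [ 0.6396 -0.0409] -0.048 size [0.118 0.197]
pump in bay: x -83.7 y -9.6 yaw -0.210 lead(L-R) 41.6
farL -4.163206926850798 75.7377260483487
farR -45.7952881831797 -119.8812142674255
t 12.425 tcp [ 0.5395 -0.1242  0.0571] jaw-perp yaw 0.169 f [0.3 0.8 0.1]
L contact tcp [0.5707 0.0411] shift mm [ 31.2 165.3] dz to 50 -7.1 ; bay comps 57.9 158.0
R contact tcp [ 0.5634 -0.1207] shift mm [23.9  3.5] dz to 50 -7.1 ; bay comps 24.2 -0.5
bay d [0.986 0.164] n [-0.164  0.986]
```

View pics/a10.png

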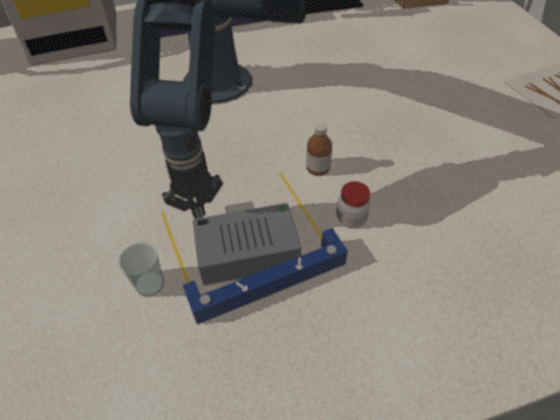

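```bash
python3 -m crank '[0,19,3.5,-2,0, 0,26,4.5,-2,0, 0,32,5.5,-2,0, 0,38,6.5,-2,0, 0,43,7.2,-2,0, 0,47,8,-2,0, 0,50,8.5,-2,0, 0,53,9,-2,0, 0,55,9,-2,0, 0,55,9,-2,0]'
python3 - <<'E'
from h import *
est('a11')
E
```

```text
t: 13.68
tcp_pos: [0.5924, -0.1168, 0.0564]
tool_rot: [-0.703, -0.06, 0.706, -0.061]
force: [-7.6, -7.0, 2.2]
finger_gap: 0.0
face [ 0.6527 -0.0195] 0.117 len 0.216 642
top  [ 0.6543 -0.0297] 0.096 size [0.122 0.197]
pump in bay: x -65.5 y 8.9 yaw -0.048 lead(L-R) 9.6
farL -0.804452109647964 105.89223842014634
farR -10.38601352649967 -93.87811393679148
t 13.725 tcp [ 0.5924 -0.1168  0.0564] jaw-perp yaw 0.171 f [-7.5 -7.6  1.8]
L contact tcp [0.5728 0.0521] shift mm [-19.6 168.9] dz to 50 -6.4 ; bay comps 8.4 169.8
R contact tcp [ 0.5917 -0.1088] shift mm [-0.7  8. ] dz to 50 -6.4 ; bay comps 0.6 8.0
bay d [0.986 0.164] n [-0.164  0.986]
```

Run:
```python
from h import *
s=load('a11'); i=cv2.cvtColor(s['img'],cv2.COLOR_RGB2BGR)[170:330,130:380]
cv2.imwrite('pics/crop11.png',cv2.resize(i,None,fx=3,fy=3,interpolation=cv2.INTER_CUBIC))
```

```text
(no output)
```

View pics/crop11.png

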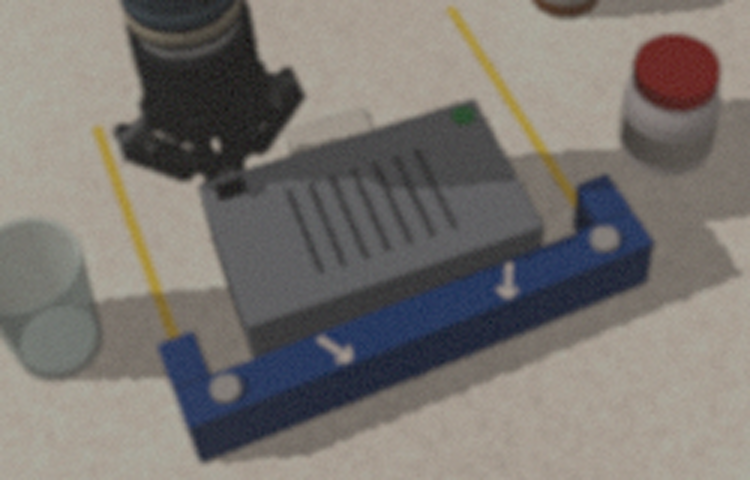

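```bash
sed -i 's/m=(z>.015)&(z<.062)&~blue&(sat<60)&(bx>-.18)&(bx<.004)/m=(z>ZLO)\&(z<.064)\&~blue\&(sat<60)\&(bx>-.18)\&(bx<.008)/; 1i ZLO=.053' h.py
python3 -m crank '[0,1.5,0.2,0,0, 0,3,0.5,0,0, 0,4.5,0.7,0,0, 0,6,1,0,0, 0,6,1,0,0]'
python3 - <<'E'
from h import *
est('a12')
E
```

```text
t: 14.35
tcp_pos: [0.5986, -0.1159, 0.0564]
tool_rot: [-0.703, -0.06, 0.706, -0.061]
force: [-8.3, -7.8, 1.7]
finger_gap: 0.003
face [ 0.657  -0.0272] 0.152 len 0.194 319
top  [ 0.6571 -0.0274] 0.144 size [0.122 0.197]
pump in bay: x -62.6 y 0.6 yaw -0.013 lead(L-R) 2.6
farL -1.3033749566527986 99.82216338759208
farR -3.8812597969236764 -100.16122219668664
t 14.4 tcp [ 0.5986 -0.1159  0.0564] jaw-perp yaw 0.171 f [-7.5 -6.7  1.9]
L contact tcp [0.5745 0.042 ] shift mm [-24.1 157.9] dz to 50 -6.4 ; bay comps 2.2 159.7
R contact tcp [ 0.5991 -0.1181] shift mm [ 0.5 -2.3] dz to 50 -6.4 ; bay comps 0.1 -2.3
bay d [0.986 0.164] n [-0.164  0.986]
```

```bash
python3 -m crank '[0,1,0.1,0,0, 0,2,0.3,0,0, 0,2,0.3,0,0]'
python3 - <<'E'
from h import *
est('a13')
E
```

```text
t: 14.78
tcp_pos: [0.6004, -0.1156, 0.0564]
tool_rot: [-0.703, -0.06, 0.706, -0.061]
force: [-8.6, -8.3, 2.1]
finger_gap: 0.002
face [ 0.658 -0.027] 0.163 len 0.194 312
top  [ 0.6582 -0.0265] 0.144 size [0.122 0.197]
pump in bay: x -61.5 y 0.6 yaw -0.002 lead(L-R) 0.4
farL -1.30262986606327 100.47504692595305
farR -1.7501242991182413 -99.52445244525134
t 14.825 tcp [ 0.6004 -0.1156  0.0565] jaw-perp yaw 0.171 f [-7.9 -6.6  1.5]
L contact tcp [0.5748 0.0414] shift mm [-25.6 157. ] dz to 50 -6.5 ; bay comps 0.5 159.1
R contact tcp [ 0.6011 -0.1185] shift mm [ 0.6 -2.9] dz to 50 -6.5 ; bay comps 0.2 -2.9
bay d [0.986 0.164] n [-0.164  0.986]
```

```bash
python3 -m crank '[0,1,0.1,0,0, 0,1,0.1,0,0]'; python3 -m crank '[0,1,0.1,0,0, 0,1,0.1,0,0]'
python3 - <<'E'
from h import *
est('a14')
E
```

```text
t: 15.08
tcp_pos: [0.6012, -0.1155, 0.0564]
tool_rot: [-0.703, -0.06, 0.706, -0.061]
force: [-8.9, -7.5, 2.5]
finger_gap: 0.0
t: 15.32
tcp_pos: [0.6012, -0.1154, 0.0564]
tool_rot: [-0.702, -0.06, 0.707, -0.061]
force: [-10.9, -8.2, 3.8]
finger_gap: 0.001
face [ 0.6585 -0.027 ] 0.168 len 0.194 316
top  [ 0.658  -0.0264] 0.156 size [0.123 0.197]
pump in bay: x -61.0 y 0.5 yaw 0.003 lead(L-R) -0.5
farL -1.29919049430107 100.64065023419084
farR -0.7722789597634143 -99.3586556751917
t 15.375 tcp [ 0.6012 -0.1154  0.0564] jaw-perp yaw 0.172 f [-9.9 -8.6  4. ]
L contact tcp [0.575 0.041] shift mm [-26.2 156.4] dz to 50 -6.4 ; bay comps -0.1 158.6
R contact tcp [ 0.602  -0.1187] shift mm [ 0.9 -3.3] dz to 50 -6.4 ; bay comps 0.3 -3.4
bay d [0.986 0.164] n [-0.164  0.986]
```

Right end has met the bar: the TCP stopped and force rose gently. Now a light seating push on the left.

```bash
python3 -m crank '[0,-15,-3,0,0, 0,-30,-5,10,0, 0,-33,-5,65,0, 0,-42,50,68,0, 0,-48,100,68,0, 0,-54,152,68,0, 0,-54,152,45,0, 0,-54,152,0,0, 0,-54,152,0,0]'
python3 - <<'E'
from h import *
est('a15')
E
```

```text
t: 16.5
tcp_pos: [0.5491, 0.0389, 0.0535]
tool_rot: [-0.703, -0.061, 0.706, -0.06]
force: [0.3, -0.4, 0.4]
finger_gap: -0.003
face [ 0.6584 -0.0268] 0.167 len 0.194 314
top  [ 0.6599 -0.026 ] 0.164 size [0.118 0.197]
pump in bay: x -61.1 y 0.8 yaw 0.002 lead(L-R) -0.3
farL -1.258794663450031 100.87687630798675
farR -0.9242150318297193 -99.12284383299271
t 16.55 tcp [0.5504 0.0385 0.0549] jaw-perp yaw 0.17 f [-0.7  0.3  0.3]
L contact tcp [0.575  0.0413] shift mm [24.5  2.8] dz to 50 -4.9 ; bay comps 24.6 -1.2
R contact tcp [ 0.6018 -0.1184] shift mm [  51.4 -156.9] dz to 50 -4.9 ; bay comps 24.9 -163.2
bay d [0.986 0.164] n [-0.164  0.986]
```

```bash
python3 -m crank '[0,15,2.5,1,0, 0,20,3,1,0, 0,22,3.5,1,0, 0,23,3.7,1,0, 0,24,3.8,1,0, 0,25,4,1,0, 0,26,4.2,1,0, 0,26,4.2,1,0]'; python3 -m crank '[0,1,0.2,0,0, 0,1,0.2,0,0]'; python3 -m crank '[0,1,0.2,0,0, 0,1,0.2,0,0]'; python3 -m crank '[0,1,0.2,0,0, 0,1,0.2,0,0]'
```

```text
t: 17.55
tcp_pos: [0.5744, 0.042, 0.0561]
tool_rot: [-0.703, -0.06, 0.706, -0.06]
force: [-6.1, -2.4, 9.0]
finger_gap: 0.001
t: 17.8
tcp_pos: [0.5744, 0.042, 0.0561]
tool_rot: [-0.702, -0.06, 0.707, -0.06]
force: [-7.6, -3.5, 10.4]
finger_gap: 0.0
t: 18.05
tcp_pos: [0.5744, 0.042, 0.0561]
tool_rot: [-0.701, -0.06, 0.708, -0.06]
force: [-9.4, -5.0, 12.8]
finger_gap: 0.005
t: 18.3
tcp_pos: [0.5744, 0.0421, 0.0561]
tool_rot: [-0.7, -0.06, 0.709, -0.06]
force: [-10.6, -6.1, 14.4]
finger_gap: -0.003
```

```bash
python3 -m crank '[0,1,0.2,2,0, 0,1,0.2,2,0]'; python3 -m crank '[0,2,0.3,1,0, 0,2,0.3,1,0]';python3 -m crank '[0,2,0.3,0,0, 0,2,0.3,0,0]'
python3 - <<'E'
from h import *
est('a16')
E
```

```text
t: 18.55
tcp_pos: [0.5744, 0.0423, 0.0564]
tool_rot: [-0.699, -0.06, 0.71, -0.06]
force: [-10.0, -6.4, 4.9]
finger_gap: 0.0
t: 18.8
tcp_pos: [0.5744, 0.0423, 0.0564]
tool_rot: [-0.697, -0.061, 0.712, -0.06]
force: [-12.1, -9.3, 1.9]
finger_gap: -0.001
t: 19.05
tcp_pos: [0.5743, 0.0423, 0.0565]
tool_rot: [-0.696, -0.061, 0.713, -0.06]
force: [-15.8, -11.1, 6.4]
finger_gap: 0.002
face [ 0.6583 -0.0264] 0.167 len 0.193 304
top  [ 0.6587 -0.0262] 0.164 size [0.12  0.197]
pump in bay: x -61.2 y 1.2 yaw 0.002 lead(L-R) -0.4
farL -1.3758994611706261 101.27668919880418
farR -0.9833283967450296 -98.72292552072315
t 19.1 tcp [0.5743 0.0423 0.0564] jaw-perp yaw 0.172 f [-15.5 -10.6   5. ]
L contact tcp [0.5748 0.0417] shift mm [ 0.5 -0.6] dz to 50 -6.4 ; bay comps 0.3 -0.7
R contact tcp [ 0.6017 -0.1181] shift mm [  27.4 -160.4] dz to 50 -6.4 ; bay comps 0.7 -162.7
bay d [0.986 0.164] n [-0.164  0.986]
```

```bash
python3 -m crank '[0,-15,-3,0,0, 0,-35,-6,5,0, 0,-35,-6,60,0, 0,-35,-6,120,0, 0,0,-20,160,0, 0,0,-40,160,0, 0,0,-60,160,0, 0,0,-60,160,0]'
python3 - <<'E'
from h import *
est('a17'); snap('wrist','w17.png')
s=load('a17'); i=cv2.cvtColor(s['img'],cv2.COLOR_RGB2BGR)[170:330,130:380]
cv2.imwrite('pics/crop17.png',cv2.resize(i,None,fx=3,fy=3,interpolation=cv2.INTER_CUBIC))
E
```

```text
t: 20.1
tcp_pos: [0.5831, -0.0174, 0.2163]
tool_rot: [-0.703, -0.06, 0.706, -0.058]
force: [-0.5, 0.2, -0.1]
finger_gap: -0.001
face [ 0.6584 -0.0266] 0.167 len 0.196 321
top  [ 0.6598 -0.0261] 0.164 size [0.119 0.197]
pump in bay: x -61.1 y 0.9 yaw 0.002 lead(L-R) -0.3
farL -1.2526749334869145 101.01948316916693
farR -0.9362190007476278 -98.98026646978295
t 20.15 tcp [ 0.5832 -0.0166  0.2164] jaw-perp yaw 0.168 f [-0.7 -0.3  0.6]
L contact tcp [0.5749 0.0415] shift mm [-8.2 58.1] dz to 50 -166.4 ; bay comps 1.4 58.7
R contact tcp [ 0.6018 -0.1183] shift mm [  18.6 -101.6] dz to 50 -166.4 ; bay comps 1.7 -103.3
bay d [0.986 0.164] n [-0.164  0.986]
```

View pics/w17.png

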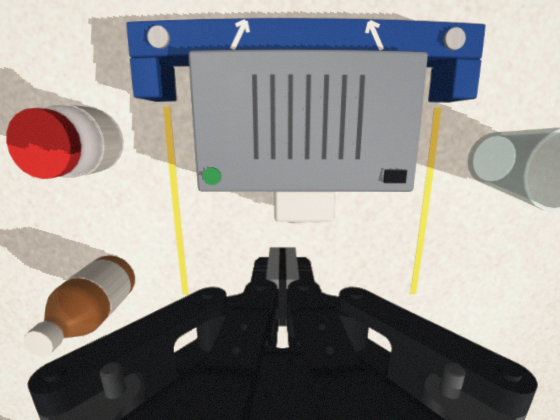

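View pics/crop17.png

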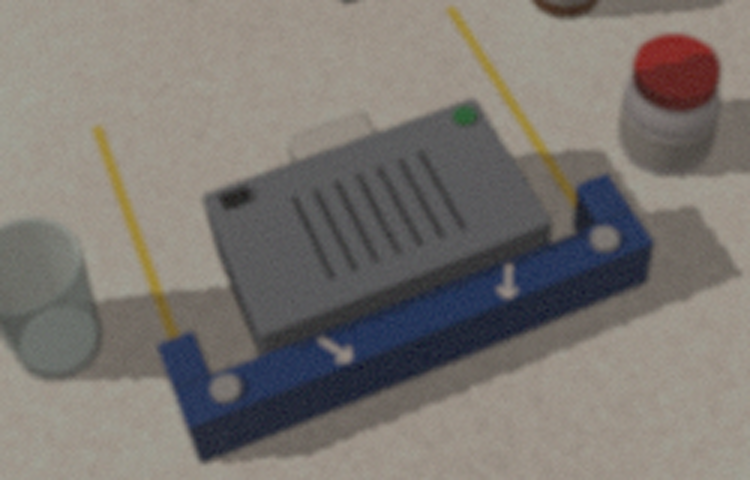

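The wrist view shows the pump's far edge (row 52) parallel to and against the bar, centred between the ears, with the glassware standing. One quick independent gap check.

Run:
```python
from h import *
s=load('w17');P,I,blue,z=segs(s)
for u in (200,225,270,310,345,400,418):
    c=P[:120,u]; b=blue[:120,u]&(z[:120,u]>.045)&(z[:120,u]<.056); p=(z[:120,u]>.064)
    d,n=ax(BAY[1]); X=(c[:,:2]-BAY[0])@d*1000
    print(u,'bar top x',X[b].min().round(1),X[b].max().round(1),'pump far max x',X[p].max().round(1),'bench seen rows between',int((z[20:55,u]<.04).sum()))
s=load('a17'); s0=load('scene0')
for s in (s0,load('a17')):
    P=cloud(s);z=P[...,2];near=(z>.02)&(P[...,0]>.4)&(P[...,0]<.9)&(abs(P[...,1])<.4)
    nn,l,st,ce=cv2.connectedComponentsWithStats(near.astype(np.uint8))
    for k in range(1,nn):
        if st[k,4]>300 and st[k,4]<2500: Q=P[l==k]; print(ce[k].round(1),((Q.min(0)+Q.max(0))/2).round(3))
```

```text
200 bar top x 2.2 26.1 pump far max x -3.9 bench seen rows between 0
225 bar top x 1.8 26.1 pump far max x -3.5 bench seen rows between 0
270 bar top x 2.5 26.2 pump far max x -3.7 bench seen rows between 0
310 bar top x 2.4 26.5 pump far max x -3.5 bench seen rows between 0
345 bar top x 2.2 26.6 pump far max x -2.8 bench seen rows between 0
400 bar top x 2.1 25.8 pump far max x -2.9 bench seen rows between 0
418 bar top x 3.0 26.9 pump far max x -3.5 bench seen rows between 1
[319.3 149. ] [0.444 0.178 0.077]
[353.5 202.6] [0.609 0.2   0.054]
[141.  266.6] [ 0.66  -0.247  0.06 ]
[319.3 149. ] [0.444 0.178 0.077]
[353.5 202.6] [0.609 0.2   0.054]
[141.  266.6] [ 0.66  -0.247  0.06 ]
```

```bash
python3 -c "
from station import workorder
print(workorder.sign_off())"
```

```text
the job is handed in; nothing more can be done
None
```

The pump is parked against the stop bar between the ears, and I handed the job in at about 20 s of the 72 s limit.

**Swings, judged against the bay:**
1. The left end led by 41 mm.
2. The right end led by 44 mm.
3. The left end led by 41 mm.
4. The right end was then pushed slowly up to the bar. There was no room left for another 40 mm lead.
5. A light seating push on the left produced no movement at up to about 19 N.

I pushed only with the shut fingertips on the black pads, and lifted the fingers over the roller head each time I changed ends.

**Last checks:**
- **Flush:** the pump sits 0.002 rad off square and about 1 mm off centre. The wrist depth picture puts its far face within about 0.5 mm of the stop face, evenly along its length.
- **Disagreement between views:** the scene camera shows both far corners about 1 mm short of the bar. That is within the 2 mm calibration, and the force readings and the wrist view both indicate contact.
- **Glassware:** the bottle, jar and beaker measure exactly where they stood at the start.
- **Robot:** it was clear of everything, about 0.19 m above the bench at the fingertips.

The sag and drag of the arm put some downward force on the pump during the left pushes (up to about 14 N). I saw no tipping in the pictures.

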